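# Close the resin pot with its quick-thread cap

## Task

Close the pressure pot: take the cap with the bar grip from its parking ring, set it upright in the pot's filler collar, turn it gently backward until you feel it drop into the thread starts, then screw it forward until it is fully home, and let go. Do not force the thread: never push or twist the cap hard against the pot (60 N is the most the thread stands), and leave everything else on the bench where it is.

Things in the scene. Friction and masses are not known exactly. Their poses are not given: they have to be found in the camera images.
- cap: the pot's aluminium filler cap, about 0.25 kg. Origin: centre of the underside of its round flange (70 mm diameter, 6 mm thick); z up along its axis. On top an upright bar grip along the cap's x: 60 mm long, 16 mm wide along y, from z 6 to 34 mm. Below, a stem with four lugs (see cap_stem). It starts upright in the parking ring, flange on the ring's rim, at any yaw
- cap_grip (a point): centre of the top face of the cap's bar grip, 34 mm above the cap's origin; x along the bar. Take the bar across its 16 mm width from above
- cap_stem (a point): centre of the lower end of the cap's stem, 32 mm below the cap's origin. Stem 37 mm diameter, its last 5 mm tapering to 30 mm. Four lugs on it, 6.4 mm wide, 5 mm high, reaching out to radius 26 mm, undersides 23 mm below the cap's origin, at the cap's +x, +y, -x and -y
- rest: black plastic parking ring fixed to the bench on a 100 mm square foot: 80 mm outside, 62 mm bore, 40 mm high. Origin: centre of its underside on the bench. The cap's stem hangs in it
- pot: squat round aluminium pressure pot bolted to the bench: 132 mm foot, 116 mm body, shoulder 60 mm high, filler collar on top up to 100 mm. Origin: centre of its underside on the bench, straight below pot_rim. The thread ring in the collar is bedded in rubber: it gives about 0.1 rad for a twist of 0.5 N m and springs back
- pot_rim (a point): centre of the mouth of the pot's filler collar, level with its rim, 100 mm above the bench; z up. Collar: bore 56 mm, 69 mm outside. Inside is a right-hand quick thread (screws down clockwise seen from above) with four starts 90 degrees apart; its yaw differs each time, has no relation to this point's axes and is not measured
- pot_thread (a point): point on the collar's axis 8 mm below pot_rim, at the highest level of the thread's ridges (40 mm bore inside them). Lugs on the ridges hold the cap's flange 11 to 16 mm above the rim. Turned backward (counter-clockwise) 0 to about 75 degrees they climb, then can drop about 9 mm through the starts if let or lightly pressed down. A dip of up to 5 mm that may come before is not the start
- pot_stop (a point): point on the collar's axis 22 mm below pot_rim, where the lugs' undersides are when home. In the starts: flange 5 to 6.5 mm above the rim, 16 degrees of play, then a stop bars turning farther back. From there forward it sinks 0.084 mm per degree for 48 to 64 degrees to a solid stop: home, flange 1 mm above the rim. Turned forward on top of the ridges, the lugs jam on upright stops
- filter_tall: tall blue pleated filter with black rubber ends, 102 mm diameter, 146 mm high, standing; origin centre of underside. Bystander
- filter_short: short blue pleated filter, 92 mm diameter, 86 mm high, standing; origin centre of underside. Bystander
- bottle: clear plastic bottle with white cap, 60 mm diameter, 150 mm high; origin centre of underside. Bystander
- blank: small steel blanking plug with a round head: disc 48 mm diameter, 12 mm high, knob 30 mm diameter on it, 30 mm high in all; origin centre of underside. Bystander: it is not the pot's cap
- end_ring: flat steel ring lying on the bench, 84 mm outside, 44 mm hole, 8 mm thick. Bystander
- wrench: steel wrench lying on the bench. Bystander
- mould: black rubber mould, 110 mm diameter, 45 mm high. Bystander
There are look-alikes about, which are no part of the job. What is shaped like the cap but pink or yellow is not meant.

How it is judged:
On the way:
1. the cap stands upright in the collar, not yet home (horizontal distance between cap and pot_rim below 0.004 m and z of cap in the frame of pot_rim between 0.0035 and 0.02 m and angle between cap's own z axis and vertical below 0.12 rad), for 0.2 s.
At the end, for the whole second after the job is handed in: The cap is screwed home in the pot's collar: its flange less than 2.8 mm above the rim (1 mm is the stop), centred within 4 mm, tilted less than 0.06 rad, at rest and released (z of cap in the frame of pot_rim below 0.0028 m and horizontal distance between cap and pot_rim below 0.004 m and angle between cap's own z axis and vertical below 0.06 rad and linear speed of cap below 0.02 m/s and contact force between the fingers and cap below 0.1 N); the robot touches nothing.
It fails at once if the thread is forced: cap pressed or twisted against the pot with more than 60 N (contact force between cap and pot above 60 N).
It fails at once if something else on the bench is moved by more than 30 mm (distance of any of filter_tall, filter_short, bottle, blank, end_ring, wrench, mould from where it was at the start of the episode above 0.03 m).
It also fails if it takes over 64 s, if anything falls off the work surface, if the arm or the gripper's body presses on something with over 40 N, if the wrist force passes 120 N, or if a joint passes its speed limit or range.

## Robot

A 6-joint arm with a two-finger parallel gripper is mounted at the origin on the work surface. World frame = base frame: x ahead of the robot, y to its left, z up, the work surface at z = 0. Lengths are in m, angles in rad, forces in N, time in s.
With the tool pointing down it reaches from about 0.375 to 0.975 m from the base axis. Payload 3.8 kg.
Tool frame: the origin (TCP) lies midway between the tips of the shut fingers; the grasp point (between the pads) lies 19 mm behind it; z points along the fingers, y is the line along which they close (so a half turn about z gives the same grasp; the last joint's range is limited). The gripper opens to 85 mm and grips with 20 to 120 N. Pads are 22 mm wide; open, the fingers measure 114 mm over their backs; the gripper's body (76 mm by 85 mm) begins 54 mm behind the grasp point. The pads swing forward as they close: fully open they stand 13 mm farther back than shut.
Start: joints at [1.214, 0.264, 1.604, -0, 1.274, -0.037], TCP at [0.212, 0.641, 0.203] pointing down, gripper open.
Joint ranges: [-2.63, 2.63], [-0.94, 2.18], [0.31, 2.57], [-1.31, 4.45], [0, 2.66], [-2.55, 2.55]. Speed limits (rad/s): [2.57, 2.57, 3.14, 3.14, 3.14, 3.14].

## Interface

Orientations are given as a rotation vector (axis times angle).
In Python, from workcell import bot gives the robot as it stands.
- The arm moves only by the tool servo_tool, never from a script. Its argument "series" is a list of rows, each a list of 7 numbers: the shift along the world's x, y, z in units of 0.15 m (1.0 is 0.15 m), then the turn, a rotation vector about the world's x, y, z in units of 180 degrees (1.0 is 180 degrees), then the closure, from 0 (fully open) to 1 (shut). A call has 1 to 20 rows; each row is the pose to reach, as a shift and turn from the pose commanded when the call began, turning the shorter way round; what a row does not reach only later rows make up. A row lasts 1/10 s, in which the tool goes at most 50 mm and 8.59 degrees, less where a joint would pass 70% of its speed; a pose out of reach is approached as far as the arm can. A call with a number of a shift or a turn outside -1 to 1 is refused whole. A call with a gripper value outside its range is refused whole. The fingers move at their own pace and stop on an object; "newtons" is the grip in N (left out, the last holds). Time passes only in rows, so rows that repeat a pose let the fingers close. It gives the time, the measured TCP pose, the force, the opening and the grip force at its end, in the units of the state.
- bot.read_state(): the state, without advancing time (a new reading comes with each control period).
- bot.read_camera(name): name is "scene" or "side" or "wrist"; returns the picture (480x640x3 uint8, red, green, blue); there is no depth.
- bot.camera_info(name): a dict with "vertical_fov" (degrees; the focal length in pixels is half the picture's height over the tangent of half this angle, whatever the lens; pixels are square), "cx", "cy" (the principal point, pixels), "R" (3x3) and "t" (3): a world point X has camera coordinates R X + t. Camera axes: x right, y down, z forward; pixel columns grow to the right and rows downward; lengths in m; the calibration is good to about 2 mm. A picture is of the moment at which its call begins: read the wrist's pose just before it. camera_info takes no time and is no camera call; for the wrist camera it gives the pose at the moment of the call.
- bot.finish_job(): hands the job in; it is judged then, once.
Trained networks look in the newest picture that a camera, given by its name, has taken for a name from the list of things; names that differ only in an ending like _2 or _b are one class to them, and where a whole thing is asked for, a point or a joint stands for the part that bears it (a point fixed in the world has none). Each returns a list of dicts, best first, with "score" (0 to 1); they miss things now and then, are a little off and sometimes report something else, mostly with a low value. They report only what shows in the picture. A call takes as long as a camera call. They do not tell look-alikes from the thing itself.
- bot.recognise(target, camera): "box" ([left, top, right, bottom] as shares, 0 to 1, of the picture: columns of its width, rows of its height, round what is visible of it).
- bot.trace(target, camera): "mask" (480x640 bool, what is visible of it) and "box" ([left, top, right, bottom] as shares, 0 to 1, of the picture: columns of its width, rows of its height, round what is visible of it).
- bot.mark_of(target, camera): "at" ([row, column] as shares, 0 to 1, of the picture: columns of its width, rows of its height: a listed point, or the origin of a listed thing).
The state is a dict: "time": time; "q": joint angles; "joint_vel": joint speeds; "joint_torque": joint torques, N m; "tool_pos": TCP position; "tcp_rot": TCP orientation; "wrist_force": force on the tool from outside, world axes, zero at the start; "torque": the same for the moment, N m; "width": opening from 0.0 (shut) to 1.0 (fully open); "grip_force": force on a finger pad.
Only numpy, scipy, OpenCV 4.12 (cv2) and the standard library are available. Lean on these libraries where they do the work, as an engineer would, in place of code of your own. Each camera call takes 0.05 s, during which the arm holds its last target. There are 200 camera calls.

## Working session

There is one attempt and no reset: what is moved stays moved. The work goes in short steps, Python scripts to look and compute and a tool call to move; the robot and the scene stay as the last step left them, time stands still between calls to the robot, and variables do not carry over. Pictures are saved under pics/ and viewed, at most 10 in all, crops included, and the job is handed in when it is done.

Besides the shell and the picture viewer there is one more tool, called after "Request:" in YAML: its name, and indented under it one key for each argument. servo_tool: Moves the arm, as the interface text tells. Shifts and turns lie within -1 to 1; 1 stands for 0.15 m of shift or 180 degrees of turn. Its arguments: {"type":"object","properties":{"series":{"type":"array","items":{"type":"array","items":{"type":"number"}}},"newtons":{"type":"number"}},"required":["series"]}

```bash
mkdir -p pics; cat > h.py <<'E'
import numpy as np, cv2
from workcell import bot
def save(cam,name):
    im=bot.read_camera(cam); cv2.imwrite(f'pics/{name}.png',im[:,:,::-1]); return im
def ray(cam,row,col,z,info=None):
    "world point on plane z for pixel (row,col in pixels)"
    i=info or bot.camera_info(cam); f=240/np.tan(np.radians(i['vertical_fov'])/2)
    R=np.array(i['R']);t=np.array(i['t'])
    d=R.T@np.array([(col-i['cx'])/f,(row-i['cy'])/f,1]); c=-R.T@t
    return c+d*(z-c[2])/d[2]
def proj(cam,X,info=None):
    i=info or bot.camera_info(cam); f=240/np.tan(np.radians(i['vertical_fov'])/2)
    p=np.array(i['R'])@X+np.array(i['t']); return p[1]/p[2]*f+i['cy'],p[0]/p[2]*f+i['cx']
E
python3 - <<'E'
from h import *
a=save('scene','s0');b=save('side','d0')
cv2.imwrite('pics/both.png',cv2.resize(np.vstack([a,b])[:,:,::-1],(400,600)))
for cam in('scene','side'):
    print(cam,bot.camera_info(cam)['t'],bot.camera_info(cam)['vertical_fov'])
    for n,z in(('cap_grip',.074),('cap',.04),('rest',0),('pot_rim',.1),('pot',0)):
        for m in bot.mark_of(n,cam)[:4]:
            r,c=m['at'][0]*480,m['at'][1]*640
            print(n,round(m['score'],2),round(r),round(c),ray(cam,r,c,z).round(3))
print(bot.read_state())
E
```

```text
scene [ 0.14168403 -0.28462962  1.95579823] 43.62433416928701
cap_grip 0.95 185 245 [ 0.423 -0.273  0.074]
cap_grip 0.89 239 293 [ 0.618 -0.081  0.074]
cap_grip 0.8 220 251 [ 0.569 -0.206  0.074]
cap_grip 0.63 200 307 [ 0.457 -0.089  0.074]
cap 0.93 196 245 [ 0.43  -0.275  0.04 ]
cap 0.89 251 297 [ 0.623 -0.072  0.04 ]
cap 0.88 206 307 [ 0.438 -0.095  0.04 ]
cap 0.65 230 249 [ 0.569 -0.214  0.04 ]
rest 0.89 241 255 [ 0.563 -0.203  0.   ]
pot_rim 0.82 241 383 [0.609 0.138 0.1  ]
pot_rim 0.64 227 250 [ 0.626 -0.187  0.1  ]
pot_rim 0.53 295 231 [ 0.852 -0.152  0.1  ]
pot 0.75 268 380 [0.595 0.132 0.   ]
side [-0.54283436  0.22214302  0.77189957] 56.19764136216823
cap_grip 0.93 318 362 [ 0.571 -0.221  0.074]
cap_grip 0.74 380 290 [ 0.409 -0.298  0.074]
cap_grip 0.61 299 266 [ 0.438 -0.102  0.074]
cap 0.97 332 356 [ 0.564 -0.214  0.04 ]
cap 0.91 392 293 [ 0.414 -0.292  0.04 ]
cap 0.67 287 344 [ 0.606 -0.087  0.04 ]
cap 0.39 217 294 [0.629 0.239 0.04 ]
rest 0.91 348 354 [ 0.564 -0.213  0.   ]
rest 0.7 403 447 [ 0.639 -0.38   0.   ]
pot_rim 0.79 214 295 [0.594 0.142 0.1  ]
pot_rim 0.17 335 357 [ 0.528 -0.28   0.1  ]
pot 0.67 255 298 [0.59  0.119 0.   ]
{'time': 0.6, 'q': array([ 1.21413683e+00,  2.63869174e-01,  1.60400328e+00,  5.94255821e-06,
        1.27373125e+00, -3.69237581e-02]), 'joint_vel': array([ 0.00091513, -0.00026763, -0.00107559, -0.0002874 ,  0.00244534,
        0.00111095]), 'joint_torque': array([ 8.27322438e-04, -5.14638484e+01, -3.67458701e+01, -1.60463815e-04,
        1.17603155e-03,  2.12110939e-05]), 'tool_pos': array([0.212172  , 0.6407688 , 0.20319874]), 'tcp_rot': array([-5.00104575e-01, -3.10152402e+00,  1.52786720e-05]), 'wrist_force': array([0.87551067, 0.02248355, 0.00868963]), 'torque': array([-0.06617726,  0.0384527 , -0.03717799]), 'grip_force': 0.0, 'width': 1.0018234856848707}
```

View pics/s0.png

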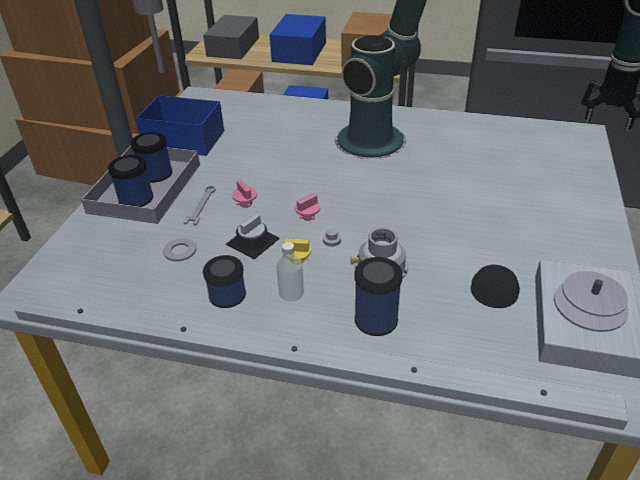

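View pics/d0.png

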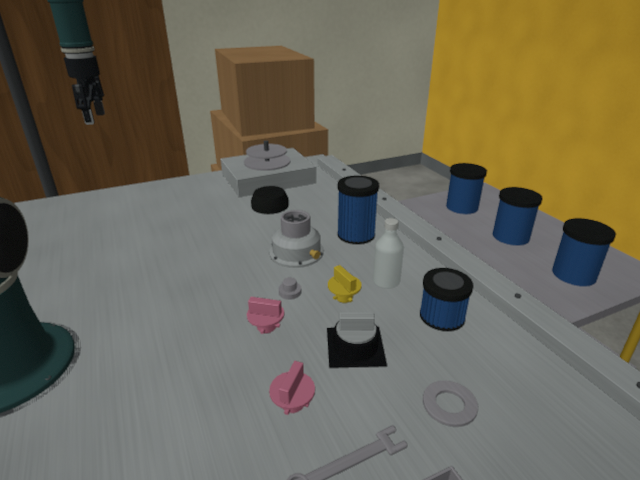

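Pictures: the cap-shaped things in the scene view, as (row, col), are pink at (185,245), pink at (200,307), yellow at (239,293), and grey at (222,251) on a black square ring. The grey one is also at (325,356) in the side view. It is the only unpainted aluminium one and the only one on the parking ring, so it is the cap. The pot is at (241,383) in the scene view. I'll confirm the cap in an enlarged crop and get the bar's direction.

```bash
python3 - <<'E'
from h import *
b=cv2.imread('pics/d0.png')[290:370,310:400]; a=cv2.imread('pics/s0.png')[205:265,215:305]
cv2.imwrite('pics/crop.png',np.vstack([cv2.resize(a,(540,360)),cv2.resize(b[:40*2-40+20],(540,240))]) if 0 else np.hstack([cv2.resize(a,(400,267),interpolation=2),cv2.resize(b,(400,356),interpolation=2)[:267]]))
for n,z in(('filter_tall',0),('bottle',0),('filter_short',0),('blank',0)):
    for cam in('scene','side'):
        for m in bot.mark_of(n,cam)[:2]:
            r,c=m['at'][0]*480,m['at'][1]*640
            print(n,cam,round(m['score'],2),ray(cam,r,c,z).round(3))
E
```

```text
filter_tall scene 0.73 [0.774 0.143 0.   ]
filter_tall side 0.8 [0.77  0.166 0.   ]
filter_tall side 0.34 [0.664 0.335 0.   ]
bottle scene 0.55 [ 0.724 -0.056  0.   ]
bottle side 0.79 [ 0.725 -0.052  0.   ]
filter_short scene 0.95 [ 0.752 -0.209  0.   ]
filter_short scene 0.39 [ 0.636 -0.383  0.   ]
filter_short side 0.63 [ 0.761 -0.204  0.   ]
filter_short side 0.35 [ 0.518 -0.007  0.   ]
blank scene 0.71 [ 0.509 -0.006  0.   ]
blank scene 0.36 [ 0.729 -0.061  0.   ]
blank side 0.58 [ 0.52  -0.003  0.   ]
```

View pics/crop.png

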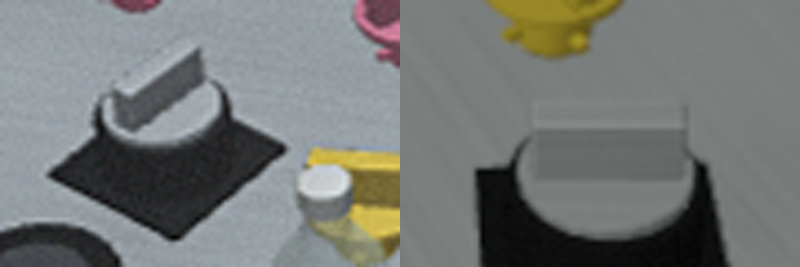

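The crop shows a bare aluminium cap with an upright bar, seated on the black ring with the square foot: this is the right cap. Next I'll work out the bar yaw from its top edge ends.

```bash
python3 - <<'E'
from h import *
for cam,p,q in(('scene',(224.1,240.9),(215,260)),('side',(315.9,340.4),(315.9,374.6))):
    A=ray(cam,*p,.074);B=ray(cam,*q,.074);d=B-A
    print(cam,A.round(3),B.round(3),np.linalg.norm(d).round(3),np.degrees(np.arctan2(d[1],d[0])).round(1),((A+B)/2).round(3))
i=bot.camera_info('wrist');R=np.array(i['R']);c=-R.T@np.array(i['t']);print(c,R,i['vertical_fov'])
E
```

```text
scene [ 0.588 -0.225  0.074] [ 0.543 -0.19   0.074] 0.058 141.8 [ 0.566 -0.208  0.074]
side [ 0.54  -0.201  0.074] [ 0.593 -0.226  0.074] 0.059 -24.9 [ 0.566 -0.214  0.074]
[0.13696733 0.66620187 0.3743856 ] [[ 3.13888699e-01  9.49459784e-01 -5.80399724e-05]
 [ 9.03353001e-01 -2.98627109e-01  3.07855819e-01]
 [ 2.92279387e-01 -9.66848933e-02 -9.51433020e-01]] 61.85914937817704
```

Request:
servo_tool:
  series:
    - [0.13, -0.32, 0.4, 0, 0, -0.04, 0]
    - [0.26, -0.63, 0.4, 0, 0, -0.076, 0]
    - [0.394, -0.948, 0.4, 0, 0, -0.076, 0]
    - [0.394, -0.948, 0.4, 0, 0, -0.076, 0]

```text
time: 1.4
tool_pos: [0.2726, 0.4962, 0.2648]
tcp_rot: [0.867, 3.018, 0.002]
wrist_force: [0.2, 0.6, 0.3]
width: 1.004
grip_force: 0.0
```

Request:
servo_tool:
  series:
    - [0.13, -0.32, 0, 0, 0, 0, 0]
    - [0.26, -0.63, 0, 0, 0, 0, 0]
    - [0.394, -0.948, 0, 0, 0, 0, 0]
    - [0.394, -0.948, 0, 0, 0, 0, 0]

```text
time: 1.8
tool_pos: [0.332, 0.3521, 0.2635]
tcp_rot: [0.873, 3.016, -0.002]
wrist_force: [-0.2, 0.5, -0.2]
width: 1.0
grip_force: 0.0
```

Request:
servo_tool:
  series:
    - [0.13, -0.32, 0, 0, 0, 0, 0]
    - [0.26, -0.63, 0, 0, 0, 0, 0]
    - [0.394, -0.948, 0, 0, 0, 0, 0]
    - [0.394, -0.948, 0, 0, 0, 0, 0]

```text
time: 2.2
tool_pos: [0.3912, 0.2103, 0.2635]
tcp_rot: [0.874, 3.015, -0.002]
wrist_force: [-0.1, 1.7, 0.3]
width: 1.001
grip_force: 0.0
```

Request:
servo_tool:
  series:
    - [0.13, -0.32, 0, 0, 0, 0, 0]
    - [0.26, -0.63, 0, 0, 0, 0, 0]
    - [0.394, -0.948, 0, 0, 0, 0, 0]
    - [0.394, -0.948, 0, 0, 0, 0, 0]

```text
time: 2.6
tool_pos: [0.4504, 0.0685, 0.2634]
tcp_rot: [0.874, 3.016, -0.002]
wrist_force: [-0.0, 0.3, -0.3]
width: 1.0
grip_force: 0.0
```

Request:
servo_tool:
  series:
    - [0.13, -0.32, 0, 0, 0, 0, 0]
    - [0.26, -0.63, 0, 0, 0, 0, 0]
    - [0.394, -0.948, 0, 0, 0, 0, 0]
    - [0.394, -0.948, 0, 0, 0, 0, 0]

```text
time: 3.0
tool_pos: [0.5097, -0.0732, 0.263]
tcp_rot: [0.871, 3.017, -0.002]
wrist_force: [-0.5, 0.8, -0.4]
width: 0.998
grip_force: 0.0
```

Request:
servo_tool:
  series:
    - [0.13, -0.32, 0, 0, 0, 0, 0]
    - [0.26, -0.63, 0, 0, 0, 0, 0]
    - [0.394, -0.948, 0, 0, 0, 0, 0]
    - [0.394, -0.948, 0, 0, 0, 0, 0]
    - [0.394, -0.948, 0, 0, 0, 0, 0]

```text
time: 3.5
tool_pos: [0.5674, -0.2115, 0.2624]
tcp_rot: [-0.867, -3.018, -0.002]
wrist_force: [-0.8, -0.1, 0.6]
width: 0.999
grip_force: 0.0
```

```bash
python3 - <<'E'
from h import *
s=bot.read_state();print(s['time'],s['tool_pos'],s['tcp_rot'],s['q'],s['wrist_force'])
i=bot.camera_info('wrist')
im=save('wrist','w1')
for n,z in(('cap_grip',.074),('cap',.04),('rest',0)):
    for m in bot.mark_of(n,'wrist')[:2]:
        r,c=m['at'][0]*480,m['at'][1]*640
        print(n,round(m['score'],2),round(r),round(c),ray('wrist',r,c,z,i).round(4))
E
```

```text
3.5 [ 0.56739597 -0.21146386  0.26240513] [-8.66860042e-01 -3.01794841e+00 -2.06271311e-03] [-3.98570216e-01  1.03581157e-01  1.68345690e+00  1.13922218e-03
  1.35631358e+00 -1.41020015e+00] [-0.78255541 -0.14180477  0.55573786]
cap_grip 0.93 98 154 [ 0.4168 -0.2805  0.074 ]
cap_grip 0.77 204 320 [ 0.5685 -0.2103  0.074 ]
cap 0.83 193 320 [ 0.5662 -0.2081  0.04  ]
cap 0.77 162 460 [ 0.6118 -0.0771  0.04  ]
```

View pics/w1.png

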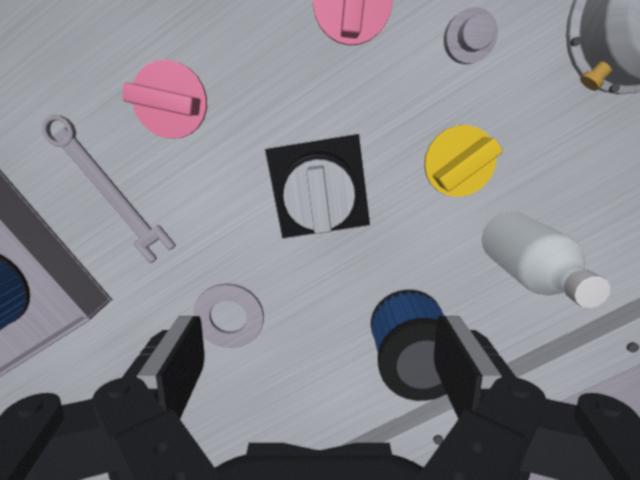

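The wrist view shows the grey cap on the black ring. The top face of its bar runs from (167,316) to (232,321), nearly square to the finger line. The look-alikes are at (100,168), (10,352) and (160,460).

```bash
python3 - <<'E'
from h import *
i=bot.camera_info('wrist')
A=ray('wrist',167.5,316,.074,i);B=ray('wrist',231.5,321.5,.074,i);d=A-B
print(A,B,np.linalg.norm(d),(A+B)/2,np.degrees(np.arctan2(d[1],d[0])))
im=cv2.imread('pics/w1.png',0)
for r in(185,200,215): print(r,im[r,298:342].tolist())
from scipy.spatial.transform import Rotation as Ro
y=Ro.from_rotvec(bot.read_state()['tcp_rot']).as_matrix()[:,1];print(np.degrees(np.arctan2(y[1],y[0])))
E
```

```text
[ 0.53844718 -0.19495917  0.074     ] [ 0.59172816 -0.22213699  0.074     ] 0.05981218165496703 [ 0.56508767 -0.20854808  0.074     ] 152.97456496501655
185 [166, 166, 167, 169, 170, 169, 169, 168, 169, 164, 158, 163, 170, 172, 170, 170, 171, 174, 174, 174, 174, 174, 171, 171, 170, 167, 150, 136, 154, 166, 168, 167, 167, 169, 172, 170, 170, 169, 171, 171, 172, 170, 170, 171]
200 [171, 168, 166, 165, 167, 168, 168, 168, 168, 167, 168, 163, 156, 163, 169, 170, 170, 170, 172, 174, 173, 174, 172, 172, 170, 169, 169, 164, 146, 135, 154, 165, 166, 166, 167, 168, 169, 171, 169, 170, 172, 171, 169, 167]
215 [173, 171, 171, 168, 165, 165, 167, 168, 169, 169, 168, 170, 168, 163, 156, 162, 167, 168, 169, 170, 171, 174, 174, 171, 172, 169, 169, 169, 168, 160, 143, 135, 155, 166, 167, 166, 167, 169, 170, 168, 167, 169, 171, 170]
58.112435632004555
```

Request:
servo_tool:
  series:
    - [-0.017, 0.02, -0.3, 0, 0, 0.041, 0]
    - [-0.017, 0.02, -0.6, 0, 0, 0.041, 0]
    - [-0.017, 0.02, -0.9, 0, 0, 0.041, 0]
    - [-0.017, 0.02, -0.95, 0, 0, 0.041, 0]
    - [-0.017, 0.02, -0.95, 0, 0, 0.041, 0]

```text
time: 4.2
tool_pos: [0.5628, -0.2077, 0.1195]
tcp_rot: [-0.667, -3.066, -0.001]
wrist_force: [0.8, -0.3, 0.4]
width: 1.0
grip_force: 0.0
```

```bash
python3 - <<'E'
from h import *
s=bot.read_state();i=bot.camera_info('wrist');im=save('wrist','w2')
print(s['tool_pos'],s['q'][5])
for n,z in(('cap_grip',.074),('cap',.04)):
    for m in bot.mark_of(n,'wrist')[:2]:
        r,c=m['at'][0]*480,m['at'][1]*640
        print(n,round(m['score'],2),round(r),round(c),ray('wrist',r,c,z,i).round(4))
print(proj('wrist',s['tool_pos']*[1,1,0]+[0,0,.074],i))
E
```

```text
[ 0.5628216  -0.20774574  0.11946198] -1.5375311372507767
cap_grip 0.91 66 70 [ 0.4192 -0.2782  0.074 ]
cap_grip 0.89 264 317 [ 0.5664 -0.2099  0.074 ]
cap 0.97 221 530 [ 0.6087 -0.0777  0.04  ]
cap 0.93 245 316 [ 0.566  -0.2105  0.04  ]
(np.float64(256.86143483574574), np.float64(317.9195526064328))
```

View pics/w2.png

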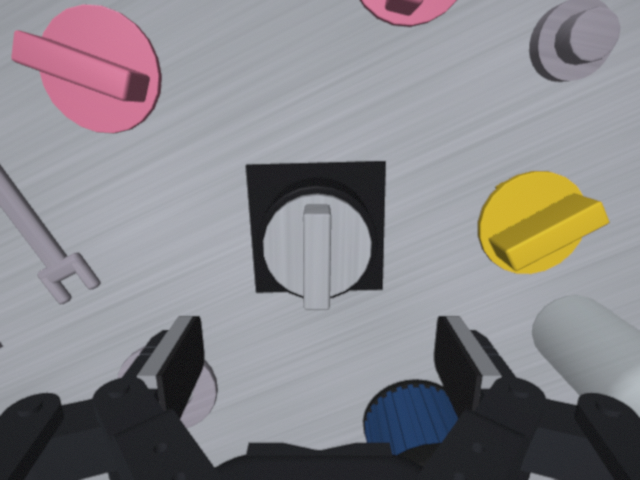

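The bar is now upright in the wrist image, with its top face from (212,317) to (310,317). The yaw is aligned and the centre needs about 3 mm of correction. Descend and close.

Request:
servo_tool:
  series:
    - [0.021, -0.012, -0.2, 0, 0, 0, 0]
    - [0.021, -0.012, -0.36, 0, 0, 0, 0]
    - [0.021, -0.012, -0.463, 0, 0, 0, 0]
    - [0.021, -0.012, -0.463, 0, 0, 0, 0]
    - [0.021, -0.012, -0.463, 0, 0, 0, 1]
    - [0.021, -0.012, -0.463, 0, 0, 0, 1]
    - [0.021, -0.012, -0.463, 0, 0, 0, 1]
    - [0.021, -0.012, -0.463, 0, 0, 0, 1]
    - [0.021, -0.012, -0.463, 0, 0, 0, 1]
    - [0.021, -0.012, -0.463, 0, 0, 0, 1]
    - [0.021, -0.012, -0.463, 0, 0, 0, 1]
    - [0.021, -0.012, -0.463, 0, 0, 0, 1]
  newtons: 60

```text
time: 5.55
tool_pos: [0.5673, -0.2112, 0.0512]
tcp_rot: [-0.67, -3.069, -0.0]
wrist_force: [0.5, 0.3, 0.0]
width: 0.0
grip_force: 0.0
```

The fingers shut on nothing, so I'll look.

```bash
python3 - <<'E'
from h import *
s=bot.read_state();i=bot.camera_info('wrist');im=save('wrist','w3');a=save('side','d3')
print(s['tool_pos'],s['width'],s['grip_force'],s['wrist_force'])
print(proj('side',s['tool_pos']),proj('wrist',s['tool_pos'],i))
cv2.imwrite('pics/c3.png',np.hstack([cv2.resize(im[:,:,::-1],(400,300)),cv2.resize(a[230:380,260:460,::-1],(400,300))]))
E
```

```text
[ 0.56734027 -0.21119126  0.05117309] 0.0002842663674239473 0.0 [0.54740941 0.32348773 0.04959056]
(np.float64(325.11646163479566), np.float64(356.75503296019974)) (np.float64(290.14619716290696), np.float64(317.75826152486474))
```

View pics/c3.png

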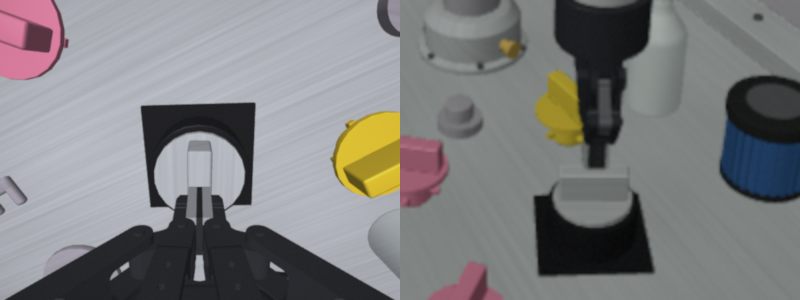

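```bash
python3 - <<'E'
from h import *
s=bot.read_state();i=bot.camera_info('wrist')
for d in(0,.01,.02,.03,.04):
    X=s['tool_pos']+[0,0,d]; print(d,np.round(proj('wrist',X,i)),np.round(proj('side',X)))
X=np.array([.566,-.2095,.074])
b=np.array([np.cos(np.radians(155)),np.sin(np.radians(155)),0])
for k in(-.03,0,.03): print(k,np.round(proj('wrist',X+k*b,i)),np.round(proj('side',X+k*b)))
w=cv2.imread('pics/w3.png')[210:420,220:420];d=cv2.imread('pics/d3.png')[285:350,330:382]
cv2.imwrite('pics/c4.png',np.hstack([cv2.resize(w,(480,504),interpolation=2),cv2.resize(d,(320,400),interpolation=2)[:504] if 0 else cv2.resize(d,(320,504),interpolation=2)]))
E
```

```text
0 [290. 318.] [325. 357.]
0.01 [300. 318.] [321. 357.]
0.02 [310. 318.] [316. 357.]
0.03 [322. 318.] [312. 357.]
0.04 [336. 317.] [307. 358.]
-0.03 [371. 319.] [315. 373.]
0 [309. 320.] [315. 356.]
0.03 [240. 321.] [315. 339.]
```

View pics/c4.png

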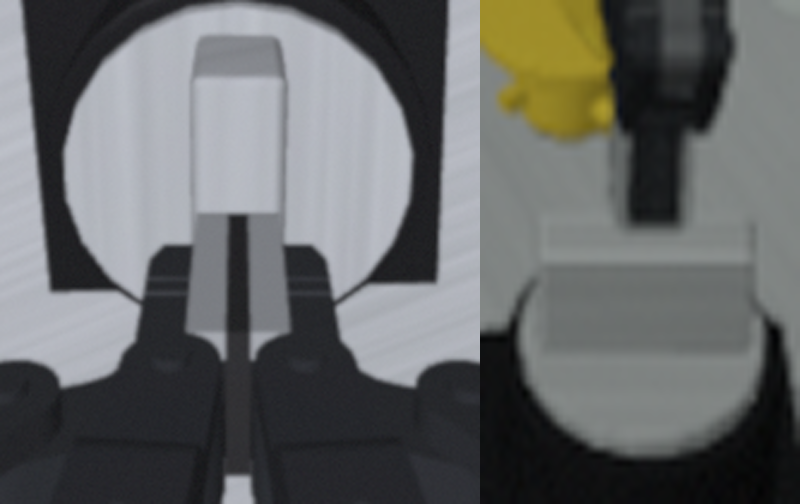

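In the crop the shut fingertips lie on top of the bar (side row ~314, at the bar's rear top edge). So the real tips end about 25 mm behind the reported TCP. I'll open, go about 22 mm lower in two checked steps, and close again.

Request:
servo_tool:
  series:
    - [0, 0, 0, 0, 0, 0, 0]
    - [0, 0, 0, 0, 0, 0, 0]
    - [0, 0, 0, 0, 0, 0, 0]
    - [0, 0, 0, 0, 0, 0, 0]
    - [0, 0, 0, 0, 0, 0, 0]
    - [0, 0, -0.04, 0, 0, 0, 0]
    - [0, 0, -0.08, 0, 0, 0, 0]
    - [0, 0, -0.08, 0, 0, 0, 0]

```text
time: 6.45
tool_pos: [0.5662, -0.2107, 0.0376]
tcp_rot: [-0.669, -3.067, -0.001]
wrist_force: [-0.7, 0.2, 0.6]
width: 1.001
grip_force: 0.0
```

Request:
servo_tool:
  series:
    - [0, 0, -0.035, 0, 0, 0, 0]
    - [0, 0, -0.065, 0, 0, 0, 0]
    - [0, 0, -0.065, 0, 0, 0, 0]
    - [0, 0, -0.065, 0, 0, 0, 1]
    - [0, 0, -0.065, 0, 0, 0, 1]
    - [0, 0, -0.065, 0, 0, 0, 1]
    - [0, 0, -0.065, 0, 0, 0, 1]
    - [0, 0, -0.065, 0, 0, 0, 1]
    - [0, 0, -0.065, 0, 0, 0, 1]
    - [0, 0, -0.065, 0, 0, 0, 1]

```text
time: 7.45
tool_pos: [0.5678, -0.2114, 0.0299]
tcp_rot: [0.67, 3.069, -0.0]
wrist_force: [-0.3, -0.7, 2.6]
width: 0.172
grip_force: 61.2
```

The bar is gripped (opening 14.6 mm, 61 N). Lift, then go to short of the pot while turning the wrist to mid-range.

Request:
servo_tool:
  series:
    - [0, 0, 0.1, 0, 0, 0, 1]
    - [0, 0, 0.3, 0, 0, 0, 1]
    - [0, 0, 0.6, 0, 0, 0, 1]
    - [0, 0, 0.95, 0, 0, 0, 1]
    - [0, 0, 0.95, 0, 0, 0, 1]

```text
time: 7.95
tool_pos: [0.5724, -0.2133, 0.1815]
tcp_rot: [0.667, 3.055, -0.004]
wrist_force: [2.5, -0.7, -0.9]
width: 0.168
grip_force: 60.7
```

Request:
servo_tool:
  series:
    - [0.02, 0.15, 0.03, 0, 0, -0.04, 1]
    - [0.06, 0.4, 0.03, 0, 0, -0.08, 1]
    - [0.1, 0.7, 0.03, 0, 0, -0.12, 1]
    - [0.1, 0.7, 0.03, 0, 0, -0.16, 1]
    - [0.1, 0.7, 0.03, 0, 0, -0.2, 1]
    - [0.1, 0.7, 0.03, 0, 0, -0.25, 1]
    - [0.1, 0.7, 0.03, 0, 0, -0.25, 1]

```text
time: 8.65
tool_pos: [0.5816, -0.1058, 0.1759]
tcp_rot: [-1.793, -2.578, 0.001]
wrist_force: [-0.4, 0.5, -2.9]
width: 0.168
grip_force: 60.5
```

Request:
servo_tool:
  series:
    - [0.02, 0.2, 0, 0, 0, 0, 1]
    - [0.06, 0.5, 0, 0, 0, 0, 1]
    - [0.06, 0.7, 0, 0, 0, 0, 1]
    - [0.06, 0.7, 0, 0, 0, 0, 1]
    - [0.06, 0.7, 0, 0, 0, 0, 1]

```text
time: 9.15
tool_pos: [0.591, -0.0008, 0.1761]
tcp_rot: [-1.788, -2.583, 0.002]
wrist_force: [-0.3, -0.1, -2.4]
width: 0.169
grip_force: 60.5
```

```bash
python3 - <<'E'
from h import *
s=bot.read_state();i=bot.camera_info('wrist');im=save('wrist','w5')
print(s['time'],s['tool_pos'],s['q'],s['wrist_force'],s['width'])
for n,z in(('pot_rim',.1),('pot',0),('cap_grip',s['tool_pos'][2]+.0441),('cap',s['tool_pos'][2]+.0101)):
    for m in bot.mark_of(n,'wrist')[:2]:
        r,c=m['at'][0]*480,m['at'][1]*640
        print(n,round(m['score'],2),round(r),round(c),ray('wrist',r,c,z,i).round(4))
E
```

```text
9.15 [ 0.59095599 -0.00084292  0.1761414 ] [-4.32024136e-02  1.25504237e-01  1.81866921e+00 -6.26651044e-04
  1.19829005e+00 -4.02677970e-01] [-0.30862536 -0.06640178 -2.42333127] 0.16885868430969603
pot_rim 0.74 24 407 [0.592  0.1339 0.1   ]
pot_rim 0.52 308 431 [ 0.6799 -0.0196  0.1   ]
pot 0.95 50 376 [0.5888 0.1327 0.    ]
cap_grip 0.76 446 24 [ 0.4974 -0.0868  0.2202]
cap_grip 0.6 269 85 [ 0.5063 -0.0025  0.2202]
cap 0.96 414 45 [ 0.4868 -0.1063  0.1862]
cap 0.82 254 106 [ 0.4983 -0.0124  0.1862]
```

View pics/w5.png

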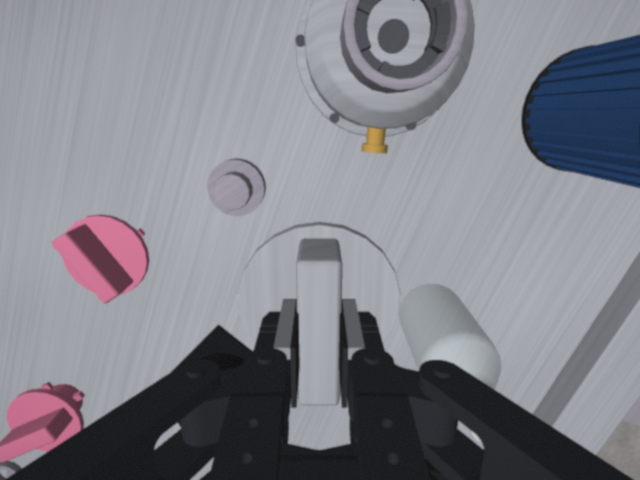

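The wrist view shows the cap held square with its bar at column 320, and the pot collar at (30,405), partly cut off. Move 50 mm closer and measure the rim with it fully in view.

Request:
servo_tool:
  series:
    - [0, 0.15, 0, 0, 0, 0, 1]
    - [0, 0.35, 0, 0, 0, 0, 1]
    - [0, 0.35, 0, 0, 0, 0, 1]
    - [0, 0.35, 0, 0, 0, 0, 1]

```text
time: 9.8
tool_pos: [0.5914, 0.0509, 0.1765]
tcp_rot: [1.792, 2.58, -0.001]
wrist_force: [0.2, -0.5, -2.7]
width: 0.17
grip_force: 60.6
```

```bash
python3 - <<'E'
from h import *
s=bot.read_state();i=bot.camera_info('wrist');im=save('wrist','w6')
print(s['time'],s['tool_pos'],s['tcp_rot'],s['wrist_force'],s['torque'])
for n,z in(('pot_rim',.1),('pot',0),('pot_thread',.092)):
    for m in bot.mark_of(n,'wrist')[:1]:
        r,c=m['at'][0]*480,m['at'][1]*640
        print(n,round(m['score'],2),round(r),round(c),ray('wrist',r,c,z,i).round(4))
for r in(263,403): print(r,ray('wrist',r,320,s['tool_pos'][2]+.0441,i)-s['tool_pos'])
# fit rim: project circles r=.0345 and bore .028 at z=.1, maximise gradient
g=cv2.GaussianBlur(cv2.cvtColor(im,cv2.COLOR_RGB2GRAY),(0,0),1).astype(float)
gx=cv2.Sobel(g,6,1,0);gy=cv2.Sobel(g,6,0,1)
th=np.radians(np.arange(0,360,2))
f=240/np.tan(np.radians(i['vertical_fov'])/2);R=np.array(i['R']);t=np.array(i['t'])
def sc(x,y,rad,z=.1):
    P=np.c_[x+rad*np.cos(th),y+rad*np.sin(th),0*th+z]@R.T+t; u=P[:,0]/P[:,2]*f+i['cx'];v=P[:,1]/P[:,2]*f+i['cy']
    ok=(u>1)&(u<638)&(v>1)&(v<478); tx=np.gradient(u);ty=np.gradient(v);n=np.hypot(tx,ty)
    uu=np.clip(u,0,639).round().astype(int);vv=np.clip(v,0,479).round().astype(int)
    return np.mean(np.minimum(abs((gx[vv,uu]*ty-gy[vv,uu]*tx)/n),150)[ok]), ok.mean()
for rad in(.0345,.028):
    L=[(sc(x,y,rad)[0],x,y,sc(x,y,rad)[1]) for x in np.arange(.580,.612,.001) for y in np.arange(.118,.152,.001)]
    L.sort(reverse=True);print(rad,np.round(L[:4],3).tolist())
x,y=L[0][1:3]
cv2.imwrite('pics/c6.png',cv2.resize(im[0:200,260:520,::-1],(780,600)))
E
```

```text
9.8 [0.5914152  0.05090048 0.17646981] [ 1.79234903e+00  2.57978758e+00 -7.93821832e-04] [ 0.19815827 -0.5161062  -2.68675688] [-0.03850702  0.02399732  0.03786129]
pot_rim 0.95 114 370 [0.5925 0.1347 0.1   ]
pot 0.76 116 353 [0.5912 0.132  0.    ]
pot_thread 0.59 116 366 [0.5915 0.1328 0.092 ]
263 [-0.0103634   0.02891774  0.0441    ]
403 [ 0.00977467 -0.02492144  0.0441    ]
0.0345 [[50.458, 0.598, 0.136, 1.0], [50.414, 0.598, 0.137, 1.0], [50.287, 0.599, 0.135, 1.0], [49.766, 0.599, 0.133, 1.0]]
0.028 [[127.184, 0.591, 0.134, 1.0], [117.32, 0.591, 0.133, 1.0], [111.608, 0.59, 0.134, 1.0], [104.539, 0.59, 0.133, 1.0]]
```

```bash
python3 - <<'E'
from h import *
s=bot.read_state();i=bot.camera_info('wrist')
g=cv2.imread('pics/w6.png',0).astype(int)
p=g[:,314:327].mean(1)
print('rows',[(r,int(p[r])) for r in range(228,275,2)]);print([(r,int(p[r])) for r in range(392,416,2)])
q=g[330:360,:].mean(0);print([(c,int(q[c])) for c in range(286,356,2)])
b=s['tcp_rot'];from scipy.spatial.transform import Rotation as Ro
M=Ro.from_rotvec(b).as_matrix();print(np.degrees(np.arctan2(M[1,:2],M[0,:2])))
# flange circle fit: radius .035 at z=TCP+.0161
for k in(-.004,-.002,0,.002,.004): # cap offset along outward camera dir (-tool x?) 
    for sgn in(1,):
        X=s['tool_pos']+M[:,0]*k
        print(k,'bar ends',[np.round(proj('wrist',X+M[:,0]*e+[0,0,.0441],i)[0],1) for e in(-.03,.03)],'flange far',[np.round(proj('wrist',X+M[:,0]*e+[0,0,.0161],i)[0],1) for e in(-.035,.035)])
E
```

```text
rows [(228, 176), (230, 176), (232, 176), (234, 176), (236, 174), (238, 141), (240, 100), (242, 100), (244, 98), (246, 97), (248, 97), (250, 99), (252, 100), (254, 101), (256, 102), (258, 102), (260, 126), (262, 159), (264, 169), (266, 173), (268, 175), (270, 175), (272, 175), (274, 174)]
[(392, 169), (394, 169), (396, 169), (398, 169), (400, 168), (402, 168), (404, 151), (406, 164), (408, 168), (410, 167), (412, 167), (414, 166)]
[(286, 107), (288, 116), (290, 87), (292, 43), (294, 34), (296, 24), (298, 72), (300, 165), (302, 175), (304, 173), (306, 171), (308, 171), (310, 171), (312, 172), (314, 173), (316, 174), (318, 173), (320, 172), (322, 172), (324, 171), (326, 170), (328, 168), (330, 168), (332, 168), (334, 169), (336, 155), (338, 112), (340, 39), (342, 30), (344, 35), (346, 49), (348, 103), (350, 116), (352, 102), (354, 89)]
[110.31681051  20.31680723]
-0.004 bar ends [np.float64(418.4), np.float64(275.8)] flange far [np.float64(382.8), np.float64(237.5)]
-0.002 bar ends [np.float64(414.2), np.float64(270.4)] flange far [np.float64(379.1), np.float64(232.8)]
0 bar ends [np.float64(409.9), np.float64(264.9)] flange far [np.float64(375.4), np.float64(228.0)]
0.002 bar ends [np.float64(405.6), np.float64(259.4)] flange far [np.float64(371.7), np.float64(223.2)]
0.004 bar ends [np.float64(401.3), np.float64(253.9)] flange far [np.float64(367.9), np.float64(218.4)]
```

Request:
servo_tool:
  series:
    - [0, 0.2, 0, 0, 0, 0, 1]
    - [0.005, 0.45, 0, 0, 0, 0, 1]
    - [0.005, 0.541, 0, 0, 0, 0, 1]
    - [0.005, 0.541, 0, 0, 0, 0, 1]
    - [0.005, 0.541, -0.15, 0, 0, 0, 1]
    - [0.005, 0.541, -0.3, 0, 0, 0, 1]
    - [0.005, 0.541, -0.34, 0, 0, 0, 1]
    - [0.005, 0.541, -0.34, 0, 0, 0, 1]

```text
time: 10.8
tool_pos: [0.591, 0.1311, 0.124]
tcp_rot: [-1.793, -2.577, 0.004]
wrist_force: [0.1, -0.1, -1.9]
width: 0.165
grip_force: 60.5
```

```bash
python3 - <<'E'
from h import *
s=bot.read_state();print(s['time'],s['tool_pos'],s['wrist_force'],s['torque'],s['q'][5])
im=save('scene','s7');a=save('side','d7')
for c in('scene','side'): print(c,np.round(proj(c,np.array([.5915,.134,.1])),1))
cv2.imwrite('pics/c7.png',np.hstack([cv2.resize(im[200:280,340:440,::-1],(400,320),interpolation=2),cv2.resize(a[170:250,245:345,::-1],(400,320),interpolation=2)]))
E
```

```text
10.8 [0.59097699 0.13109075 0.12400951] [ 0.07266733 -0.09265669 -1.92681065] [-0.00692206 -0.017069   -0.02345694] -0.1771137826384216
scene [236.1 382.6]
side [215.7 295. ]
```

View pics/c7.png

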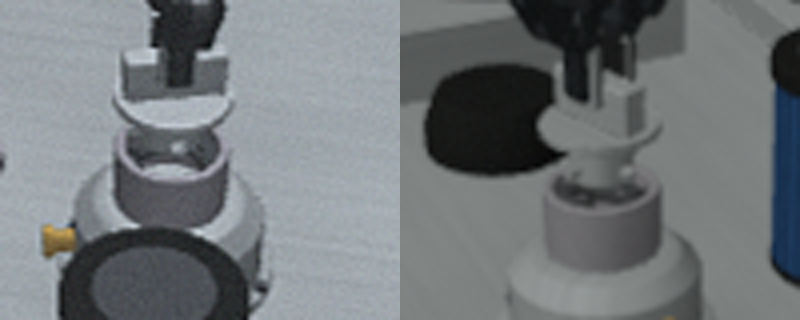

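The cap hangs concentric above the collar in both views: flange against collar columns are 174/172 in the scene crop and 600/603 in the side crop. Apply a 1 mm correction and lower slowly while watching the force.

Request:
servo_tool:
  series:
    - [0.006, 0.005, -0.03, 0, 0, 0, 1]
    - [0.006, 0.005, -0.06, 0, 0, 0, 1]
    - [0.006, 0.005, -0.08, 0, 0, 0, 1]
    - [0.006, 0.005, -0.1, 0, 0, 0, 1]
    - [0.006, 0.005, -0.107, 0, 0, 0, 1]
    - [0.006, 0.005, -0.107, 0, 0, 0, 1]

```text
time: 11.5
tool_pos: [0.5928, 0.1332, 0.1091]
tcp_rot: [-1.793, -2.579, 0.001]
wrist_force: [0.9, -0.5, -2.1]
width: 0.164
grip_force: 60.6
```

Request:
servo_tool:
  series:
    - [0, 0, -0.006, 0, 0, 0, 1]
    - [0, 0, -0.013, 0, 0, 0, 1]
    - [0, 0, -0.013, 0, 0, 0, 1]

```text
time: 11.8
tool_pos: [0.593, 0.1331, 0.1074]
tcp_rot: [-1.793, -2.579, 0.0]
wrist_force: [1.1, 0.7, -3.3]
width: 0.173
grip_force: 60.5
```

Request:
servo_tool:
  series:
    - [-0.004, -0.003, -0.006, 0, 0, 0, 1]
    - [-0.004, -0.003, -0.013, 0, 0, 0, 1]
    - [-0.004, -0.003, -0.013, 0, 0, 0, 1]

```text
time: 12.1
tool_pos: [0.5923, 0.1327, 0.1053]
tcp_rot: [-1.793, -2.579, 0.0]
wrist_force: [0.5, -0.4, -3.1]
width: 0.171
grip_force: 60.5
```

Request:
servo_tool:
  series:
    - [0, 0, -0.006, 0, 0, 0, 1]
    - [0, 0, -0.01, 0, 0, 0, 1]
    - [0, 0, -0.01, 0, 0, 0, 1]

```text
time: 12.4
tool_pos: [0.5924, 0.1327, 0.1039]
tcp_rot: [-1.793, -2.579, 0.0]
wrist_force: [-0.6, 0.3, -1.3]
width: 0.167
grip_force: 60.5
```

Request:
servo_tool:
  series:
    - [0, 0, -0.006, 0, 0, 0, 1]
    - [0, 0, -0.01, 0, 0, 0, 1]
    - [0, 0, -0.01, 0, 0, 0, 1]

```text
time: 12.7
tool_pos: [0.5926, 0.1328, 0.1029]
tcp_rot: [1.793, 2.579, 0.0]
wrist_force: [-1.7, 0.4, -0.6]
width: 0.176
grip_force: 60.9
```

Request:
servo_tool:
  series:
    - [0, 0, -0.007, 0, 0, 0, 1]
    - [0, 0, -0.007, 0, 0, 0, 1]
    - [0, 0, -0.007, 0, 0, 0, 1]

```text
time: 13.0
tool_pos: [0.5929, 0.1329, 0.1028]
tcp_rot: [1.793, 2.579, 0.001]
wrist_force: [-2.6, -0.1, 6.6]
width: 0.17
grip_force: 61.7
```

Contact is at cap z ≈ 12.9 mm above the rim, so the lugs are on the ridges. Turn backward in small steps with the climb followed.

Request:
servo_tool:
  series:
    - [0.001, 0, 0.002, 0, 0, 0.02, 1]
    - [0.002, 0.001, 0.004, 0, 0, 0.04, 1]
    - [0.002, 0.001, 0.005, 0, 0, 0.055, 1]
    - [0.002, 0.001, 0.005, 0, 0, 0.055, 1]

```text
time: 13.4
tool_pos: [0.5929, 0.1323, 0.1034]
tcp_rot: [1.563, 2.725, -0.001]
wrist_force: [-3.3, -1.9, 6.0]
width: 0.169
grip_force: 61.7
```

```bash
python3 -c "
from h import *
s=bot.read_state();print(s['tool_pos'],s['wrist_force'],s['torque'],s['q'][5])"
```

```text
[0.59288866 0.13230889 0.1034235 ] [-3.33984302 -1.92648082  5.96666922] [-0.42886617  0.628163   -0.0869692 ] -0.3496978903896278
```

Request:
servo_tool:
  series:
    - [-0.001, 0, 0.002, 0, 0, 0.02, 1]
    - [-0.002, 0, 0.004, 0, 0, 0.04, 1]
    - [-0.002, 0, 0.005, 0, 0, 0.055, 1]
    - [-0.002, 0, 0.005, 0, 0, 0.055, 1]

```text
time: 13.8
tool_pos: [0.5928, 0.1324, 0.1043]
tcp_rot: [1.322, 2.849, -0.0]
wrist_force: [-2.0, -1.9, 5.5]
width: 0.169
grip_force: 61.7
```

Request:
servo_tool:
  series:
    - [0, 0, 0.002, 0, 0, 0.02, 1]
    - [0.001, 0.001, 0.004, 0, 0, 0.04, 1]
    - [0.001, 0.001, 0.005, 0, 0, 0.055, 1]
    - [0.001, 0.001, 0.005, 0, 0, 0.055, 1]

```text
time: 14.2
tool_pos: [0.5931, 0.1325, 0.105]
tcp_rot: [1.071, 2.952, -0.0]
wrist_force: [-1.2, -1.5, 5.7]
width: 0.169
grip_force: 61.7
```

Request:
servo_tool:
  series:
    - [0.001, 0, 0.002, 0, 0, 0.02, 1]
    - [0.002, 0.001, 0.004, 0, 0, 0.04, 1]
    - [0.002, 0.002, 0.005, 0, 0, 0.055, 1]
    - [0.002, 0.002, 0.005, 0, 0, 0.055, 1]

```text
time: 14.6
tool_pos: [0.5928, 0.1332, 0.1041]
tcp_rot: [-0.814, -3.034, 0.0]
wrist_force: [-0.0, 0.5, -2.8]
width: 0.169
grip_force: 60.5
```

Request:
servo_tool:
  series:
    - [0, 0, 0.001, 0, 0, 0.02, 1]
    - [0.001, 0.001, 0.002, 0, 0, 0.04, 1]
    - [0.001, 0.002, 0.002, 0, 0, 0.055, 1]
    - [0.001, 0.002, 0.002, 0, 0, 0.055, 1]

```text
time: 15.0
tool_pos: [0.5927, 0.1335, 0.1041]
tcp_rot: [-0.55, -3.092, 0.001]
wrist_force: [0.0, -0.3, -2.2]
width: 0.169
grip_force: 60.5
```

The load is gone, so a drop begins at about 35° back. Lower gently to find its depth.

Request:
servo_tool:
  series:
    - [0, 0, -0.007, 0, 0, 0, 1]
    - [0, 0, -0.014, 0, 0, 0, 1]
    - [0, 0, -0.014, 0, 0, 0, 1]

```text
time: 15.3
tool_pos: [0.5927, 0.1335, 0.1022]
tcp_rot: [-0.55, -3.092, 0.0]
wrist_force: [0.3, -0.6, -3.0]
width: 0.168
grip_force: 60.5
```

Request:
servo_tool:
  series:
    - [0, 0, -0.007, 0, 0, 0, 1]
    - [0, 0, -0.01, 0, 0, 0, 1]
    - [0, 0, -0.01, 0, 0, 0, 1]

```text
time: 15.6
tool_pos: [0.593, 0.1336, 0.1011]
tcp_rot: [-0.549, -3.093, 0.0]
wrist_force: [-0.6, -1.1, -3.7]
width: 0.171
grip_force: 60.5
```

Request:
servo_tool:
  series:
    - [0, 0, -0.005, 0, 0, 0, 1]
    - [0, 0, -0.01, 0, 0, 0, 1]
    - [0, 0, -0.01, 0, 0, 0, 1]

```text
time: 15.9
tool_pos: [0.593, 0.1336, 0.0996]
tcp_rot: [-0.549, -3.093, 0.0]
wrist_force: [0.2, -1.2, -3.1]
width: 0.169
grip_force: 60.5
```

Request:
servo_tool:
  series:
    - [0, 0, -0.005, 0, 0, 0, 1]
    - [0, 0, -0.009, 0, 0, 0, 1]
    - [0, 0, -0.009, 0, 0, 0, 1]

```text
time: 16.2
tool_pos: [0.5929, 0.1336, 0.0982]
tcp_rot: [-0.549, -3.093, 0.0]
wrist_force: [-0.1, -0.7, -2.7]
width: 0.168
grip_force: 60.5
```

Request:
servo_tool:
  series:
    - [0, 0, -0.005, 0, 0, 0, 1]
    - [0, 0, -0.009, 0, 0, 0, 1]
    - [0, 0, -0.009, 0, 0, 0, 1]

```text
time: 16.5
tool_pos: [0.593, 0.1336, 0.0968]
tcp_rot: [-0.549, -3.093, 0.0]
wrist_force: [0.1, 0.0, -3.8]
width: 0.165
grip_force: 60.5
```

Request:
servo_tool:
  series:
    - [0, 0, -0.004, 0, 0, 0, 1]
    - [0, 0, -0.007, 0, 0, 0, 1]
    - [0, 0, -0.007, 0, 0, 0, 1]

```text
time: 16.8
tool_pos: [0.5931, 0.1337, 0.0962]
tcp_rot: [0.549, 3.093, 0.0]
wrist_force: [-0.8, -0.8, -0.9]
width: 0.17
grip_force: 60.8
```

Contact is at flange ≈ 6.3 mm above the rim, about 9 mm below the peak, so the lugs are in the starts. Screw forward gently.

Request:
servo_tool:
  series:
    - [0, 0, -0.002, 0, 0, -0.02, 1]
    - [-0.001, -0.001, -0.003, 0, 0, -0.04, 1]
    - [-0.001, -0.002, -0.004, 0, 0, -0.055, 1]
    - [-0.001, -0.002, -0.004, 0, 0, -0.055, 1]

```text
time: 17.2
tool_pos: [0.593, 0.1334, 0.0954]
tcp_rot: [0.814, 3.034, 0.0]
wrist_force: [0.3, -0.1, -2.6]
width: 0.171
grip_force: 60.6
```

```bash
python3 -c "
from h import *
s=bot.read_state();print(s['tool_pos'],s['wrist_force'],s['torque'],s['q'][5])"
```

```text
[0.59304652 0.13343447 0.09540294] [ 0.25904553 -0.13019134 -2.64310428] [-0.05585589 -0.02025101 -0.05429026] -0.8665347501555556
```

Request:
servo_tool:
  series:
    - [0, 0, -0.002, 0, 0, -0.02, 1]
    - [-0.001, -0.001, -0.004, 0, 0, -0.04, 1]
    - [-0.001, -0.002, -0.006, 0, 0, -0.055, 1]
    - [-0.001, -0.002, -0.006, 0, 0, -0.055, 1]

```text
time: 17.6
tool_pos: [0.5928, 0.1331, 0.0945]
tcp_rot: [1.071, 2.953, 0.0]
wrist_force: [-0.5, 0.2, -1.4]
width: 0.17
grip_force: 60.7
```

Request:
servo_tool:
  series:
    - [0, 0, -0.002, 0, 0, -0.02, 1]
    - [-0.001, -0.001, -0.004, 0, 0, -0.04, 1]
    - [-0.001, -0.002, -0.006, 0, 0, -0.055, 1]
    - [-0.001, -0.002, -0.006, 0, 0, -0.055, 1]

```text
time: 18.0
tool_pos: [0.5927, 0.1328, 0.0936]
tcp_rot: [1.321, 2.85, 0.0]
wrist_force: [-0.4, 0.0, -1.4]
width: 0.166
grip_force: 60.7
```

```bash
python3 -c "
from h import *
s=bot.read_state();print(s['tool_pos'],s['wrist_force'],s['torque'],s['q'][5])"
```

```text
[0.59267617 0.13275796 0.0936106 ] [-0.40153888  0.02889984 -1.429072  ] [-0.01550071  0.05684356  0.02779342] -0.5235086700323374
```

Request:
servo_tool:
  series:
    - [0, 0, -0.002, 0, 0, -0.02, 1]
    - [-0.001, -0.001, -0.004, 0, 0, -0.04, 1]
    - [-0.001, -0.001, -0.006, 0, 0, -0.055, 1]
    - [-0.001, -0.001, -0.006, 0, 0, -0.055, 1]

```text
time: 18.4
tool_pos: [0.5926, 0.1326, 0.0928]
tcp_rot: [1.561, 2.726, 0.0]
wrist_force: [0.3, -0.5, -1.4]
width: 0.17
grip_force: 60.7
```

Request:
servo_tool:
  series:
    - [0, 0, -0.002, 0, 0, -0.02, 1]
    - [-0.001, -0.001, -0.004, 0, 0, -0.04, 1]
    - [-0.001, -0.001, -0.006, 0, 0, -0.055, 1]
    - [-0.001, -0.001, -0.006, 0, 0, -0.055, 1]

```text
time: 18.8
tool_pos: [0.5924, 0.1325, 0.0919]
tcp_rot: [1.79, 2.581, 0.0]
wrist_force: [-0.0, 0.1, -1.0]
width: 0.172
grip_force: 60.8
```

```bash
python3 -c "
from h import *
s=bot.read_state();print(s['tool_pos'],s['wrist_force'],s['torque'],s['q'][5])"
```

```text
[0.59242025 0.13247107 0.09190168] [-0.0294794   0.10151656 -0.95914471] [-0.07534141  0.0621614   0.05638619] -0.17903260788089068
```

Request:
servo_tool:
  series:
    - [0, 0, -0.001, 0, 0, -0.011, 1]
    - [0, 0, -0.0025, 0, 0, -0.025, 1]
    - [0, 0, -0.0025, 0, 0, -0.025, 1]

```text
time: 19.1
tool_pos: [0.5924, 0.1325, 0.0916]
tcp_rot: [1.89, 2.509, 0.0]
wrist_force: [-0.2, -0.4, -1.4]
width: 0.171
grip_force: 60.8
```

```bash
python3 -c "
from h import *
s=bot.read_state();print(s['tool_pos'],s['wrist_force'],s['torque'],s['q'][5])"
```

```text
[0.59243603 0.13249208 0.09155712] [-0.16196985 -0.36370488 -1.38617321] [-0.06891897  0.0102247  -0.02538867] -0.10058489577127576
```

Request:
servo_tool:
  series:
    - [0, 0, -0.001, 0, 0, -0.011, 1]
    - [0, 0, -0.0025, 0, 0, -0.025, 1]
    - [0, 0, -0.0025, 0, 0, -0.025, 1]

```text
time: 19.4
tool_pos: [0.5922, 0.1324, 0.0912]
tcp_rot: [-1.987, -2.433, 0.0]
wrist_force: [-1.4, 0.3, -0.1]
width: 0.17
grip_force: 60.9
```

```bash
python3 -c "
from h import *
s=bot.read_state();print(s['tool_pos'],s['wrist_force'],s['torque'],s['q'][5])"
```

```text
[0.59217898 0.1324281  0.09118612] [-1.44920147  0.32460585 -0.12487833] [-0.03614383  0.23851121  0.01621305] -0.022115105500180615
```

Request:
servo_tool:
  series:
    - [0, 0, -0.001, 0, 0, -0.011, 1]
    - [0, 0, -0.0025, 0, 0, -0.025, 1]
    - [0, 0, -0.0025, 0, 0, -0.025, 1]

```text
time: 19.7
tool_pos: [0.592, 0.1322, 0.091]
tcp_rot: [-2.081, -2.354, 0.001]
wrist_force: [-2.2, -1.4, 2.0]
width: 0.172
grip_force: 61.3
```

```bash
python3 -c "
from h import *
s=bot.read_state();print(s['tool_pos'],s['wrist_force'],s['torque'],s['q'][5])"
```

```text
[0.59196461 0.13224717 0.09100738] [-2.18825273 -1.40628171  1.99008425] [-0.18985167  0.57937445  0.26473049] 0.056101853868549496
```

Request:
servo_tool:
  series:
    - [0, 0, -0.001, 0, 0, -0.011, 1]
    - [0, 0, -0.0015, 0, 0, -0.018, 1]
    - [0, 0, -0.0015, 0, 0, -0.018, 1]

```text
time: 20.0
tool_pos: [0.592, 0.1322, 0.091]
tcp_rot: [-2.147, -2.293, 0.001]
wrist_force: [-4.9, -1.9, 5.0]
width: 0.166
grip_force: 61.7
```

```bash
python3 -c "
from h import *
s=bot.read_state();print(s['tool_pos'],s['wrist_force'],s['torque'],s['q'][5])"
```

```text
[0.5919979  0.13221665 0.09095985] [-4.91251928 -1.85882561  5.0090553 ] [-0.28418352  0.85923453  0.45120037] 0.11346751405086465
```

The torque has risen to 0.45 N m and sinking has stopped 5.2 mm below the starts, so the cap is home. Ease off, release and withdraw.

Request:
servo_tool:
  series:
    - [0, 0, 0.001, 0, 0, 0.012, 1]
    - [0, 0, 0.001, 0, 0, 0.012, 1]
    - [0, 0, 0.001, 0, 0, 0.012, 0]
    - [0, 0, 0.001, 0, 0, 0.012, 0]
    - [0, 0, 0.001, 0, 0, 0.012, 0]
    - [0, 0, 0.001, 0, 0, 0.012, 0]
    - [0, 0, 0.001, 0, 0, 0.012, 0]
    - [0, 0, 0.001, 0, 0, 0.012, 0]
    - [0, 0, 0.1, 0, 0, 0.012, 0]
    - [0, 0, 0.4, 0, 0, 0.012, 0]
    - [0, 0, 0.8, 0, 0, 0.012, 0]
    - [0, 0, 0.8, 0, 0, 0.012, 0]

```text
time: 21.2
tool_pos: [0.5968, 0.1333, 0.2195]
tcp_rot: [2.101, 2.325, 0.017]
wrist_force: [0.9, 0.8, 0.9]
width: 1.0
grip_force: 0.0
```

```bash
python3 - <<'E'
from h import *
s=bot.read_state();print(s['time'],s['tool_pos'],s['wrist_force'],s['width'])
im=save('side','d9');w=save('wrist','w9');i=bot.camera_info('wrist')
for m in bot.mark_of('cap_grip','wrist')[:3]:
    r,c=m['at'][0]*480,m['at'][1]*640;print(m['score'],ray('wrist',r,c,.135,i))
cv2.imwrite('pics/c9.png',np.hstack([cv2.resize(im[170:260,245:345,::-1],(390,351),interpolation=2),cv2.resize(w[:,:,::-1],(400,300))[:300].copy() if 0 else cv2.resize(w[:,:,::-1],(400,351))]))
E
```

```text
21.2 [0.59679139 0.13327252 0.21954426] [0.92863416 0.77936768 0.85342524] 0.9999826389251391
0.97 [0.58852071 0.13344377 0.135     ]
0.6 [ 0.6060954  -0.01537926  0.135     ]
```

View pics/c9.png

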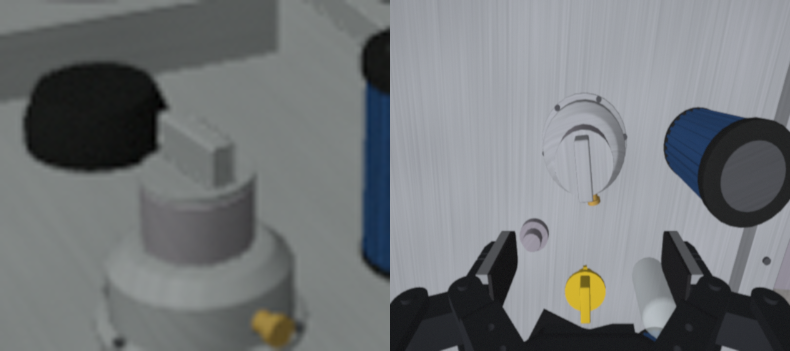

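The picture shows the cap upright with its flange flush on the collar (side crop (175,195)), the gripper clear and the bystanders in place. Hand it in.

```bash
python3 -c "
from workcell import bot
print(bot.finish_job())"
```

```text
the job is handed in; nothing more can be done
None
```

The cap is screwed home in the pot's collar and released, with the gripper clear, and the job is handed in at about 21 s; the hand-in returned no verdict.

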